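# Lock a sample tube into the tube drive and hold it to run

### The job

Take the amber sample tube with the red cap and set it, still cap down, in the socket of the tube drive with its two pins in the two entry slots; push it fully down against the spring, then twist it clockwise (seen from above) a quarter turn to the stop. The drive runs only while the tube is held there, so finish with the tube still gripped, seated and twisted to the stop: do not let go. Keep the tube upright and leave the other tubes and things on the bench where they are.

Things in the scene. Friction and masses are not known exactly. Their poses are not given: they have to be found in the camera images.
- tube_red: the tube to use: amber, red bayonet cap, 98 mm tall, about 60 g, standing cap down on the bench. Origin: centre of the cap's underside, z up along the tube. Cap 40 mm in diameter, 18 mm high, lower edge bevelled 3 mm; above it a plain round 30 mm cylinder from 18 to 88 mm, then a dome. White writing band just above the cap.
- red_pin (a point): outer end of one of the cap's two alike bayonet pins, on the tube's +y side, 25 mm from the axis and 6.5 mm above the underside; the other pin is across from it, on -y, so half a turn makes no difference. Round pins 7 mm in diameter sticking out 5 mm; white lines on the cap mark them.
- tube_blue: a like tube with a blue cap, to be left alone; origin in the centre of its underside
- tube_green: a like tube with a green cap, to be left alone; origin in the centre of its underside
- drive: the tube drive, a low white bench machine fixed to the bench, 170 mm (x) by 110 mm (y), housing top 52 mm above the bench, sloping dark blue control panel at its -x end. Origin: centre of its underside, z up. On its top stands the socket, a round dark grey turret of 63 mm diameter.
- socket (a point): on the socket's axis at its floor, 52 mm above the bench, 20 mm along the drive's +x from its origin; axes as the drive's. Bore 42.4 mm. Pins pass under the channel's roof (14 mm above the floor) once the tube's origin is under 4 mm above this point; only then can it turn, and only clockwise. Seated, the tube's origin is 2 mm (bottomed) to 4 mm (pins up against the roof) above it.
- slot (a point): top of one of the two alike entry slots, at the rim on the drive's +y side, 24 mm from the socket's axis and 23 mm above its floor; the other is across from it, on -y. Slots 11.5 mm wide, open at the top; white marks on the rim and dark lines on the housing show them. The pins enter when the tube's y axis lies along the drive's, either way round.
- coupling (a joint): the spring-loaded steel disc in the bore that the cap pushes down, in m: 0 is up (disc top 13 mm above the socket's floor), 0.011 is at the bottom; takes 3 N to start and 8 N at the bottom
- interlock (a joint): spring-return ring that the pins push round in the channel, in rad: 0 at rest, 1.35 at the stop, growing clockwise seen from above. The pins meet it after about 0.1 rad, so the whole twist is about 1.45 rad. It takes 0.12 Nm to start, 0.26 Nm at the stop, and turns most of the way back if let go. An orange pointer outside the turret at the drive's +x side shows it.
- jar: a glass jar with a white lid, 60 mm in diameter, 95 mm tall; bystander; origin in the centre of its underside
- rack: a green microtube rack, 55 by 110 by 45 mm; bystander; origin in the centre of its underside
- tip_box: a blue pipette tip box with its lid open, 85 by 120 mm, 120 mm tall with the lid; bystander; origin in the centre of its underside
- timer: a small white bench timer, 30 by 62 by 18 mm; bystander; origin in the centre of its underside
Not all that is in view belongs to the job. Leave any purple look-alike of the tube_red alone.

How it is judged:
On the way, in this order (a step that is already met when the one before it is completed fails the run):
1. the red-capped tube is in the socket with its pins in the slots, pushed down against the spring and not yet twisted (horizontal distance between tube_red and socket below 0.004 m and z of tube_red in the frame of socket below 0.009 m and value of joint interlock below 1 rad), for 0.1 s.
2. the tube is twisted clockwise to the stop while held by the gripper (value of joint interlock above 1.2 rad and z of tube_red in the frame of socket below 0.0065 m and contact force between the fingers and tube_red above 2 N), for 0.2 s.
At the end, for the whole second after the job is handed in: The red-capped tube is upright (0.1 rad) in the socket, within 4 mm of its axis, at most 6.5 mm above its floor, coupling pressed over 6 mm, interlock turned over 1.2 of 1.35 rad, the tube still and gripped by the fingers with over 2 N (all of step 2 and horizontal distance between tube_red and socket below 0.004 m and angle between tube_red's own z axis and vertical below 0.1 rad and value of joint coupling above 0.006 m and linear speed of tube_red below 0.02 m/s); the arm keeps its last pose, push and grip.
It fails at once if the red-capped tube is tipped over (more than 0.6 rad from upright) (angle between tube_red's own z axis and vertical above 0.6 rad).
It fails at once if another tube or thing on the bench is shifted by more than 25 mm or a tube or the jar is knocked over (distance of any of tube_blue, tube_green, jar, rack, tip_box, timer from where it was at the start of the episode above 0.025 m or angle between any of tube_blue, tube_green, jar's own z axis and vertical above 0.6 rad).
It also fails if it takes over 48 s, if anything falls off the work surface, if the arm or the gripper's body presses on something with over 40 N, if the wrist force passes 120 N, or if a joint passes its speed limit or range.

### The arm

A 7-joint arm with a two-finger parallel gripper is mounted at the origin on the work surface. World frame = base frame: x ahead of the robot, y to its left, z up, the work surface at z = 0. Lengths are in m, angles in rad, forces in N, time in s.
With the tool pointing down it reaches from about 0.425 to 0.875 m from the base axis. Payload 4.7 kg.
Tool frame: the origin (TCP) lies at the very end of the fingers, on their centre line; the grasp point (between the pads) lies behind it (robot.tcp_to_grasp is the z of the grasp point in the tool frame, in m); z points along the fingers, y is the line along which they close (so a half turn about z gives the same grasp; the last joint's range is limited). The gripper opens to 85 mm and grips with 20 to 120 N. Pads are 22 mm wide; open, the fingers measure 114 mm over their backs; the gripper's body (76 mm by 85 mm) begins 54 mm behind the grasp point. The pads swing forward as they close: fully open they stand 13 mm farther back than shut.
Start: joints at [1.135, 0.321, -0.07, 1.45, 0.023, 1.371, -0.057], TCP at [0.283, -0.585, 0.231] pointing down, gripper open.
Joint ranges: [-2.86, 2.86], [-0.3, 2.09], [-1.38, 1.24], [0.06, 2.45], [-1.56, 4.7], [0.09, 2.05], [-2.69, 2.69]. Speed limits (rad/s): [2.57, 2.57, 3.14, 3.14, 3.14, 3.14, 3.14].

### API

Orientations are given as a unit quaternion [w, x, y, z].
In Python, from cell import telemetry, vision, order, robot gives the robot as it stands.
- The arm moves only by the shell command python3 -m handwheel 'ROWS' [OPENING] [FORCE]. ROWS is a JSON object whose one key "increments" holds a list of rows, each an object of numbers: "dx", "dy", "dz": the shift along the tool's x, y, z in m; "wx", "wy", "wz": the turn, a rotation vector about the tool's x, y, z in degrees. In form: {"increments": [{"dx": .., "dy": .., "dz": .., "wx": .., "wy": .., "wz": ..}, ...]}. A call has 1 to 5 rows; each row is the pose to reach, as a shift and turn from the pose commanded when the call began, along the tool's axes at that moment; what a row does not reach only later rows make up. A row lasts 1/10 s, in which the tool goes at most 50 mm and 8.59 degrees, less where a joint would pass 70% of its speed; a pose out of reach is approached as far as the arm can. A call with a gripper value outside its range is refused whole. OPENING is the closure, from -1 (fully open) to 1 (shut), set as the call begins (- or left out, the last holds). The fingers move at their own pace and stop on an object; FORCE is the grip in N (left out, the last holds). Time passes only in rows, so rows that repeat a pose let the fingers close. It gives the time, the measured TCP pose, the force, the opening and the grip force at its end, in the units of the state.
- telemetry.get_obs(): the state, without advancing time (a new reading comes with each control period).
- vision.grab_frame(name): name is "scene" or "top" or "wrist"; returns a dict with "pixels" (420x560x3 uint8, blue, green, red), "K" (3x3 intrinsics, pixels), "xyz" and "attitude" of the camera in the world. Camera axes: x right, y down, z forward; pixel columns grow to the right and rows downward; lengths in m; the calibration is good to about 2 mm. A picture is of the moment at which its call begins. There is no depth.
- order.job_done(): hands the job in; it is judged then, once.
The state is a dict: "clock": time; "joint_pos": joint angles; "joint_vel": joint speeds; "effort": joint torques, N m; "tool_pos": TCP position; "tool_rot": TCP orientation; "force": force on the tool from outside, world axes, zero at the start; "ft_torque": the same for the moment, N m; "width": opening from 0.0 (shut) to 1.0 (fully open); "grip_force": force on a finger pad.
Only numpy, scipy, OpenCV 4.12 (cv2) and the standard library are available. Lean on these libraries where they do the work, as an engineer would, in place of code of your own. Each camera call takes 0.05 s, during which the arm holds its last target. There are 200 camera calls.

## Working session

There is one attempt and no reset: what is moved stays moved. The work goes in short steps, Python scripts to look and compute and a shell command to move; the robot and the scene stay as the last step left them, time stands still between calls to the robot, and variables do not carry over. Pictures are saved under pics/ and viewed, at most 10 in all, crops included, and the job is handed in when it is done.

```bash
mkdir -p pics
cat > h.py <<'E'
import numpy as np, cv2, json
from cell import telemetry, vision, order, robot
from scipy.spatial.transform import Rotation as R
def rot(q): return R.from_quat([q[1],q[2],q[3],q[0]])
def grab(name):
    f=vision.grab_frame(name); return f
def save(f,n):
    cv2.imwrite(f'pics/{n}.png',f['pixels']); json.dump({k:np.asarray(f[k]).tolist() for k in('K','xyz','attitude')},open(f'pics/{n}.json','w'))
def cal(n):
    d=json.load(open(f'pics/{n}.json')); return np.array(d['K']),np.array(d['xyz']),np.array(d['attitude'])
def ray(n,uv):
    K,p,a=cal(n); M=rot(a).as_matrix() if a.size==4 else a
    return p, M@np.linalg.solve(K,[uv[0],uv[1],1.])
def atz(n,uv,z):
    p,d=ray(n,uv); return p+d*(z-p[2])/d[2]
def tri(obs):
    A=np.zeros((3,3));b=np.zeros(3);rs=[ray(*o) for o in obs]
    for p,d in rs:
        d=d/np.linalg.norm(d);P=np.eye(3)-np.outer(d,d);A+=P;b+=P@p
    x=np.linalg.solve(A,b)
    return x,[np.linalg.norm(np.cross(x-p,d/np.linalg.norm(d))) for p,d in rs]
def proj(n,X):
    K,p,a=cal(n); M=rot(a).as_matrix(); c=K@(M.T@(np.array(X)-p)); return c[:2]/c[2]
E
python3 - <<'E'
from h import *
for n in('scene','top','wrist'):
    f=grab(n);save(f,n);print(n,f['xyz'],f['attitude'],f['K'][0][0])
a,b,c=[cv2.imread(f'pics/{n}.png') for n in('scene','top','wrist')]
print(telemetry.get_obs(),robot.tcp_to_grasp)
E
```

```text
scene [ 1.22398396 -0.7188909   0.90032938] [-0.40140858  0.85051849  0.30658132 -0.14661973] 472.3653158334238
top [0.35433121 0.03764604 1.2843798 ] [ 0.07523131 -0.69482031  0.71316038 -0.05447256] 419.6970652083089
wrist [ 0.35511219 -0.55140213  0.37290684] [ 0.13246097  0.83667643 -0.52466097 -0.084602  ] 292.7854007493687
{'clock': 0.15, 'joint_pos': array([ 1.13511451,  0.32163675, -0.07007527,  1.45134487,  0.02261353,
        1.37077492, -0.0568657 ]), 'joint_vel': array([ 1.50065708e-03, -1.67204033e-03, -1.02836533e-03, -4.64589260e-03,
       -1.56423470e-03, -9.78438850e-05, -3.38003710e-04]), 'effort': array([ 3.42974436e-04, -4.94095623e+01, -3.82809984e-01, -3.14689779e+01,
        1.28675441e-02,  8.16596439e-03, -7.29827889e-06]), 'tool_pos': array([ 0.28238779, -0.58503994,  0.2305101 ]), 'tool_rot': array([-6.58791597e-04,  9.74812492e-01,  2.23024956e-01, -2.01390215e-04]), 'force': array([-0.03854189, -0.34000428,  0.44297243]), 'ft_torque': array([ 0.07753908, -0.05966079,  0.00071746]), 'grip_force': 0.0, 'width': 0.9964727456424676} -0.0187
```

View pics/scene.png

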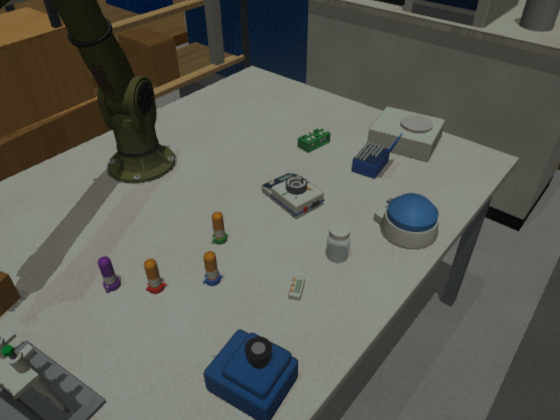

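View pics/top.png

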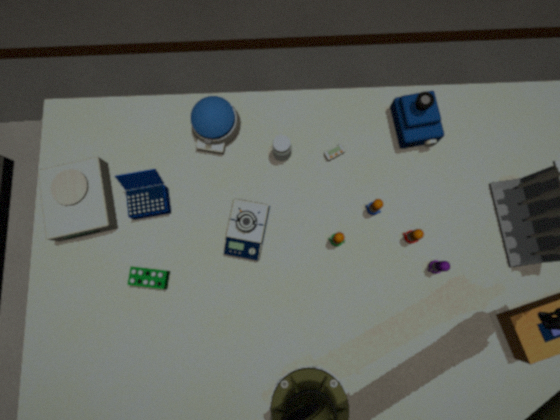

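Candidates for the red-capped tube:

| Thing | Scene pixel | Top pixel |
|---|---|---|
| Amber tube, red cap | (153,275) | (413,236) |
| Amber tube, blue cap | (211,268) | (375,206) |
| Amber tube, green cap | (218,228) | (337,239) |
| Purple look-alike | (108,273) | (438,266) |

I choose the red-capped one. The drive is at scene (294,192), top (247,228). Next is a close crop of both.

Run:
```python
from h import *
def crop(n,x,y,w,h,s): 
    return cv2.resize(cv2.imread(f'pics/{n}.png')[y:y+h,x:x+w],None,fx=s,fy=s,interpolation=cv2.INTER_CUBIC)
a=np.vstack([np.hstack([crop('top',215,190,66,50,6),crop('top',385,215,66,50,6)]),np.hstack([crop('scene',260,165,66,50,6),crop('scene',128,250,66,50,6)])])
a=np.clip(a.astype(float)*1.5,0,255).astype('uint8')
cv2.imwrite('pics/crop1.png',a);print(a.shape)
for n,uv in(('top',(413,236)),('scene',(153,275))): print(atz(n,uv,.05))
print(proj('top',(.283,-.585,.23)),proj('scene',(.283,-.585,.23)),proj('top',(0,0,0)),proj('scene',(0,0,0)))
```

```text
(600, 792, 3)
[ 0.4754187  -0.31776296  0.05      ]
[ 0.48556184 -0.32168409  0.05      ]
[553.0388902  305.15635061] [-27.46822201 242.19909766] [309.30871409 407.09945381] [140.8261462  162.61730728]
```

View pics/crop1.png

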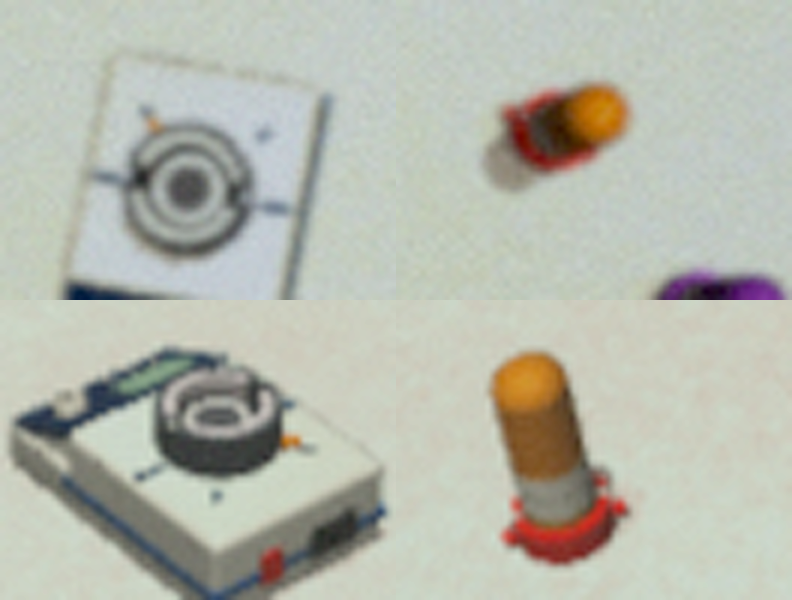

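View pics/wrist.png

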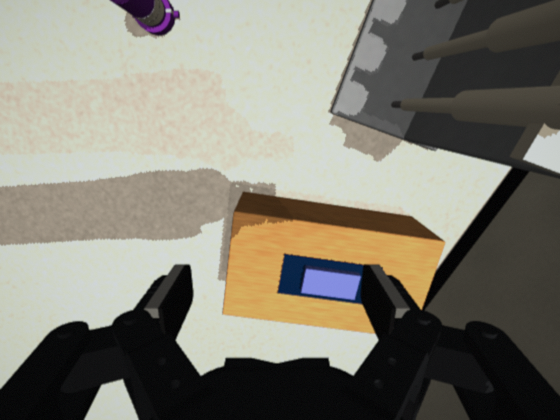

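Run:
```python
from h import *
c=lambda x0,y0,ox,oy,u,v:(x0+(u-ox)/6,y0+(v-oy)/6)
T=lambda u,v:c(385,215,396,0,u,v); S=lambda u,v:c(128,250,396,300,u,v)
D=lambda u,v:c(215,190,0,0,u,v); E=lambda u,v:c(260,165,0,300,u,v)
print('tube top',tri([('top',T(602,110)),('scene',S(530,378))]))
print('turret',tri([('top',D(188,187)),('scene',E(219,404))]))
for n in('top',):
  a,b=atz(n,D(105,177),.052),atz(n,D(275,208),.052);print('slots line',a,b,(a+b)/2,np.degrees(np.arctan2(*(a-b)[1::-1])))
  print('turret@75',atz(n,D(188,187),.075))
for nm,p in(('blue',(375,206)),('green',(337,239)),('purple',(438,266)),('timer',(334,153)),('jar',(282,148)),('comb',(490,190)),('box',(500,312)),('tip',(165,210))): print(nm,atz('top',p,.06)[:2].round(3))
```

```text
tube top (array([ 0.48085102, -0.32203609,  0.08855187]), [np.float64(0.0036136629609099854), np.float64(0.0036136629609099602)])
turret (array([0.53269515, 0.17062937, 0.06864461]), [np.float64(0.003855264859843491), np.float64(0.0038552648598436583)])
slots line [0.53847457 0.21089282 0.052     ] [0.5206678  0.12665092 0.052     ] [0.52957119 0.16877187 0.052     ] 78.06469459261085
turret@75 [0.52900483 0.16718333 0.075     ]
blue [ 0.566 -0.211]
green [ 0.472 -0.095]
purple [ 0.387 -0.379]
timer [ 0.732 -0.099]
jar [0.753 0.058]
comb [ 0.604 -0.55 ]
box [ 0.256 -0.538]
tip [0.572 0.412]
```

```bash
python3 -m handwheel '{"increments":[{"dx":0.04,"dy":-0.03,"dz":-0.02},{"dx":0.08,"dy":-0.06,"dz":-0.03},{"dx":0.12,"dy":-0.09,"dz":-0.03},{"dx":0.16,"dy":-0.12,"dz":-0.03},{"dx":0.19,"dy":-0.145,"dz":-0.03}]}' -1
python3 - <<'E'
from h import *
f=grab('wrist');save(f,'w1');o=telemetry.get_obs();print(o['tool_pos'],o['joint_pos'])
print(proj('w1',(.478,-.32,.0)),proj('w1',(.478,-.32,.098)))
E
```

```text
[ 0.28241169 -0.5850908   0.23063247] [ 1.13510983  0.32153778 -0.07005704  1.45122892  0.02259597  1.37077271
 -0.05692469]
[ 120.66023867 -111.2909802 ] [  46.31273073 -218.09942265]validation failed for argument at $.in...
```

```bash
python3 -m handwheel '{"increments":[{"dx":0.04,"dy":-0.03,"dz":-0.02,"wx":0,"wy":0,"wz":0},{"dx":0.08,"dy":-0.06,"dz":-0.03,"wx":0,"wy":0,"wz":0},{"dx":0.12,"dy":-0.09,"dz":-0.03,"wx":0,"wy":0,"wz":0},{"dx":0.16,"dy":-0.12,"dz":-0.03,"wx":0,"wy":0,"wz":0},{"dx":0.19,"dy":-0.145,"dz":-0.03,"wx":0,"wy":0,"wz":0}]}' -1
python3 - <<'E'
from h import *
f=grab('wrist');save(f,'w1');o=telemetry.get_obs();print(o['tool_pos'],o['joint_pos'])
print(proj('w1',(.478,-.32,.0)),proj('w1',(.478,-.32,.098)))
E
```

```text
clock: 0.7
tool_pos: [0.392, -0.3695, 0.2615]
tool_rot: [0.0, 0.975, 0.224, 0.0]
force: [1.2, -0.4, 0.1]
width: 1.003
grip_force: 0.0
[ 0.39659208 -0.36144974  0.26179576] [ 0.90919379  0.07707525 -0.22814342  1.67999198  0.01243902  1.38728319
 -0.42984103]
[270.41183442  98.3724776 ] [268.35908675  93.3158588 ]
```

Run:
```python
from h import *
a=cv2.imread('pics/w1.png')[20:170,170:370]
cv2.imwrite('pics/w1c.png',cv2.resize(a,None,fx=4,fy=4,interpolation=cv2.INTER_CUBIC))
```

```text
(no output)
```

View pics/w1c.png

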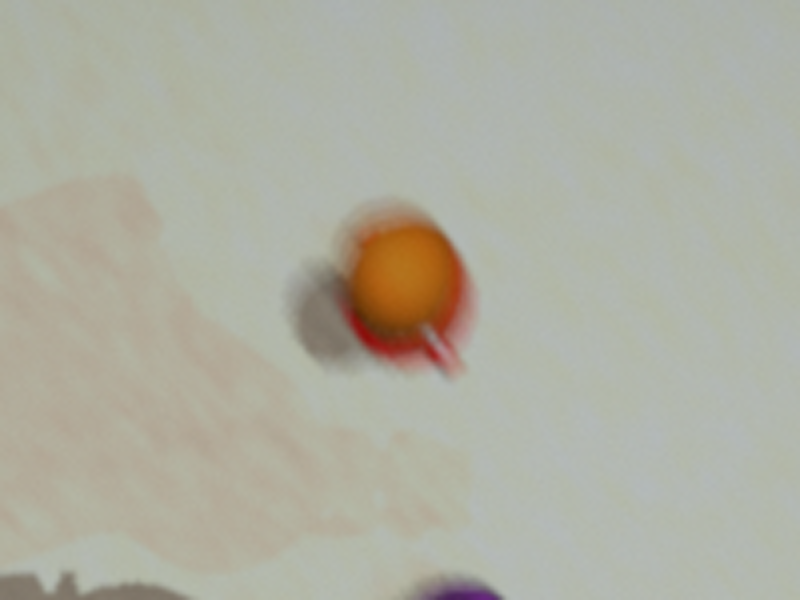

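```bash
python3 -m handwheel '{"increments":[{"dx":0,"dy":0,"dz":0,"wx":0,"wy":0,"wz":0},{"dx":0,"dy":0,"dz":0,"wx":0,"wy":0,"wz":0},{"dx":0,"dy":0,"dz":0,"wx":0,"wy":0,"wz":0}]}' | head -2
python3 -c "
from h import *
save(grab('wrist'),'w2');print(telemetry.get_obs()['tool_pos'])"
python3 -m handwheel '{"increments":[{"dx":0.02,"dy":0.02,"dz":0,"wx":0,"wy":0,"wz":0},{"dx":0.04,"dy":0.04,"dz":0,"wx":0,"wy":0,"wz":0},{"dx":0.04,"dy":0.06,"dz":0,"wx":0,"wy":0,"wz":0},{"dx":0.04,"dy":0.06,"dz":0,"wx":0,"wy":0,"wz":0},{"dx":0.04,"dy":0.06,"dz":0,"wx":0,"wy":0,"wz":0}]}' | head -2
python3 - <<'E'
from h import *
save(grab('wrist'),'w3');print(telemetry.get_obs()['tool_pos'],telemetry.get_obs()['joint_vel'].round(3))
X=(.478,-.32,.05);out=[]
for n in('w2','w3'):
    u,v=proj(n,X).astype(int);x,y=max(u-33,0),max(v-50,0);print(n,x,y)
    out.append(cv2.resize(cv2.imread(f'pics/{n}.png')[y:y+100,x:x+66],None,fx=6,fy=6,interpolation=cv2.INTER_CUBIC))
cv2.imwrite('pics/w23.png',np.hstack(out))
E
```

```text
clock: 1.05
tool_pos: [0.3895, -0.3737, 0.2611]
[ 0.38955143 -0.37370417  0.26108327]
clock: 1.6
tool_pos: [0.4516, -0.4097, 0.2605]
[ 0.45175314 -0.4091373   0.2608801 ] [-0.003 -0.018 -0.006  0.008  0.    -0.003  0.001]
w2 233 42
w3 183 79
```

View pics/w23.png

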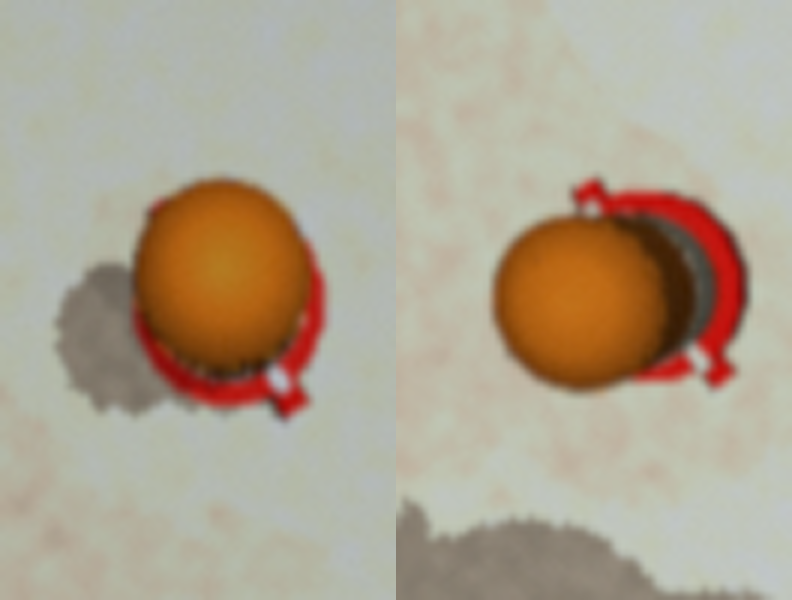

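Run:
```python
from h import *
A=lambda u,v:(233+u/6-.4,42+v/6-.4); B=lambda u,v:(183+(u-396)/6-.4,79+v/6-.4)
print('dome',tri([('w2',A(222,272)),('w3',B(582,302))]))
print('pin',tri([('w2',A(293,406)),('w3',B(722,372))]))
p1,p2=atz('w3',B(588,190),.0065),atz('w3',B(722,372),.0065)
print(p1,p2,(p1+p2)/2,np.linalg.norm(p1-p2),np.degrees(np.arctan2(*(p2-p1)[1::-1])))
for n,f in(('w2',A(222,272)),('w3',B(582,302))): print(atz(n,f,.086))
```

```text
dome (array([ 0.48196683, -0.32278653,  0.08624177]), [np.float64(0.00016863298358888842), np.float64(0.00016863298358881)])
pin (array([ 0.46985532, -0.34292738,  0.00221692]), [np.float64(0.0004194546801554605), np.float64(0.0004194546801554946)])
[ 0.49322209 -0.30204422  0.0065    ] [ 0.47065255 -0.34292726  0.0065    ] [ 0.48193732 -0.32248574  0.0065    ] 0.04669911198880094 -118.900958310737
[ 0.48206654 -0.32262681  0.086     ]
[ 0.48185215 -0.32289375  0.086     ]
```

```bash
python3 -m handwheel '{"increments":[{"dx":0.02,"dy":-0.02,"dz":0,"wx":0,"wy":0,"wz":-8},{"dx":0.04,"dy":-0.04,"dz":0,"wx":0,"wy":0,"wz":-16},{"dx":0.065,"dy":-0.065,"dz":0,"wx":0,"wy":0,"wz":-24},{"dx":0.065,"dy":-0.065,"dz":0,"wx":0,"wy":0,"wz":-32},{"dx":0.065,"dy":-0.065,"dz":0,"wx":0,"wy":0,"wz":-40}]}' | head -3
python3 -m handwheel '{"increments":[{"dx":0,"dy":0,"dz":0.02,"wx":0,"wy":0,"wz":-8},{"dx":0,"dy":0,"dz":0.05,"wx":0,"wy":0,"wz":-15},{"dx":0,"dy":0,"dz":0.08,"wx":0,"wy":0,"wz":-15},{"dx":0,"dy":0,"dz":0.08,"wx":0,"wy":0,"wz":-15},{"dx":0,"dy":0,"dz":0.08,"wx":0,"wy":0,"wz":-15}]}'
cat > off.py <<'E'
import sys
from h import *
o=telemetry.get_obs();p=o['tool_pos'];r=rot(o['tool_rot'])
t=np.array([float(v) for v in sys.argv[1:4]])
M=r.as_matrix();print('pos',p.round(4),'rows mm',(M.T@(t-p)*1000).round(1),'y az',np.degrees(np.arctan2(M[1,1],M[0,1])).round(2),'tilt',np.degrees(np.arccos(-M[2,2])).round(2),'j',o['joint_pos'].round(2))
E
python3 off.py .482 -.3226 .181
```

```text
clock: 2.15
tool_pos: [0.483, -0.3201, 0.262]
tool_rot: [0.0, 0.838, 0.546, -0.0]
clock: 2.65
tool_pos: [0.4825, -0.322, 0.182]
tool_rot: [-0.0, 0.762, 0.648, -0.0]
force: [0.4, -0.2, 0.5]
width: 1.002
grip_force: 0.0
pos [ 0.4825 -0.322   0.182 ] rows mm [-0.7 -0.4  1. ] y az -9.27 tilt 0.02 j [ 0.86  0.22 -0.37  1.69  0.08  1.25  0.32]
```

```bash
python3 -m handwheel '{"increments":[{"dx":-0.001,"dy":0,"dz":0.04,"wx":0,"wy":0,"wz":0},{"dx":-0.001,"dy":0,"dz":0.08,"wx":0,"wy":0,"wz":0},{"dx":-0.001,"dy":0,"dz":0.12,"wx":0,"wy":0,"wz":0},{"dx":-0.001,"dy":0,"dz":0.14,"wx":0,"wy":0,"wz":0},{"dx":-0.001,"dy":0,"dz":0.14,"wx":0,"wy":0,"wz":0}]}' 
python3 -m handwheel '{"increments":[{"dx":0,"dy":0,"dz":0,"wx":0,"wy":0,"wz":0},{"dx":0,"dy":0,"dz":0,"wx":0,"wy":0,"wz":0},{"dx":0,"dy":0,"dz":0,"wx":0,"wy":0,"wz":0},{"dx":0,"dy":0,"dz":0,"wx":0,"wy":0,"wz":0},{"dx":0,"dy":0,"dz":0,"wx":0,"wy":0,"wz":0}]}' 1 60
python3 off.py .482 -.3226 .042
```

```text
clock: 3.15
tool_pos: [0.4818, -0.3225, 0.0402]
tool_rot: [-0.002, 0.762, 0.648, -0.0]
force: [-0.5, 0.0, 1.0]
width: 0.999
grip_force: 0.0
clock: 3.65
tool_pos: [0.4835, -0.3235, 0.0425]
tool_rot: [0.001, 0.762, 0.648, 0.0]
force: [-0.1, -0.0, 3.5]
width: 0.336
grip_force: 59.6
pos [ 0.4835 -0.3235  0.0425] rows mm [ 0.7 -1.6  0.5] y az -9.23 tilt 0.11 j [ 0.84  0.36 -0.35  1.82  0.15  0.98  0.27]
```

```bash
python3 -m handwheel '{"increments":[{"dx":0,"dy":0,"dz":-0.03,"wx":0,"wy":0,"wz":0},{"dx":0,"dy":0,"dz":-0.07,"wx":0,"wy":0,"wz":0},{"dx":0,"dy":0,"dz":-0.11,"wx":0,"wy":0,"wz":0},{"dx":0.01,"dy":0,"dz":-0.15,"wx":0,"wy":0,"wz":0},{"dx":0.04,"dy":0,"dz":-0.165,"wx":0,"wy":0,"wz":0}]}' 
python3 -m handwheel '{"increments":[{"dx":0.04,"dy":0,"dz":0,"wx":0,"wy":0,"wz":0},{"dx":0.08,"dy":-0.01,"dz":0,"wx":0,"wy":0,"wz":0},{"dx":0.12,"dy":-0.015,"dz":0,"wx":0,"wy":0,"wz":0},{"dx":0.16,"dy":-0.02,"dz":0,"wx":0,"wy":0,"wz":0},{"dx":0.20,"dy":-0.025,"dz":0,"wx":0,"wy":0,"wz":0}]}' | head -2
python3 -m handwheel '{"increments":[{"dx":0.04,"dy":0,"dz":0,"wx":0,"wy":0,"wz":-6},{"dx":0.08,"dy":-0.01,"dz":0,"wx":0,"wy":0,"wz":-12},{"dx":0.12,"dy":-0.01,"dz":0,"wx":0,"wy":0,"wz":-17},{"dx":0.15,"dy":-0.01,"dz":0,"wx":0,"wy":0,"wz":-17},{"dx":0.15,"dy":-0.01,"dz":0,"wx":0,"wy":0,"wz":-17}]}'
python3 -m handwheel '{"increments":[{"dx":0,"dy":0,"dz":0,"wx":0,"wy":0,"wz":0},{"dx":0,"dy":0,"dz":0,"wx":0,"wy":0,"wz":0}]}' |tail -2
python3 -c "
from h import *
save(grab('wrist'),'w4')
for X in((.53,.168,.075),(.5385,.2109,.052),(.5207,.1266,.052)):print(proj('w4',X))"
python3 off.py .53 .168 .2
```

```text
clock: 4.15
tool_pos: [0.49, -0.2874, 0.2109]
tool_rot: [0.004, 0.764, 0.646, 0.0]
force: [0.2, -0.3, -0.9]
width: 0.338
grip_force: 59.6
clock: 4.65
tool_pos: [0.4964, -0.0805, 0.2064]
clock: 5.15
tool_pos: [0.5106, 0.0734, 0.2067]
tool_rot: [-0.0, 0.654, 0.756, 0.001]
force: [-0.7, 0.1, -0.4]
width: 0.336
grip_force: 59.5
width: 0.332
grip_force: 59.5
[313.4354099   89.82941603]
[327.96273618  42.18909038]
[294.08386446 135.1797344 ]
pos [0.5108 0.0659 0.2061] rows mm [98.7 32.6  6. ] y az 7.63 tilt 0.05 j [ 0.48  0.09 -0.7   1.8   0.06  1.28 -0.09]
```

View pics/w4.png

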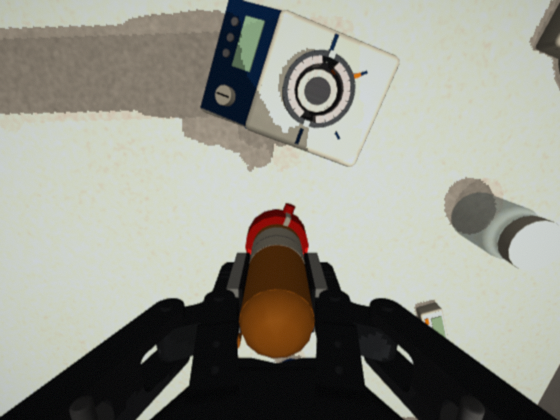

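```bash
python3 -m handwheel '{"increments":[{"dx":0.015,"dy":0.015,"dz":0,"wx":0,"wy":0,"wz":0},{"dx":0.03,"dy":0.034,"dz":0,"wx":0,"wy":0,"wz":0},{"dx":0.03,"dy":0.034,"dz":0,"wx":0,"wy":0,"wz":0},{"dx":0.03,"dy":0.034,"dz":0,"wx":0,"wy":0,"wz":0},{"dx":0.03,"dy":0.034,"dz":0,"wx":0,"wy":0,"wz":0}]}' |head -2
python3 - <<'E'
from h import *
save(grab('wrist'),'w5');out=[]
for n in('w4','w5'):
    u,v=proj(n,(.53,.168,.065)).astype(int);x,y=u-50,max(v-50,0);print(n,x,y)
    out.append(cv2.resize(cv2.imread(f'pics/{n}.png')[y:y+100,x:x+100],None,fx=4,fy=4,interpolation=cv2.INTER_CUBIC))
c=cv2.resize(cv2.imread('pics/w5.png')[198:248,180:380],None,fx=4,fy=4,interpolation=cv2.INTER_CUBIC)
cv2.imwrite('pics/w45.png',np.vstack([np.hstack(out),c]))
E
python3 off.py .53 .168 .2
```

```text
clock: 5.9
tool_pos: [0.5402, 0.1003, 0.206]
w4 262 40
w5 224 75
pos [0.5402 0.1004 0.2061] rows mm [68.4 -1.   6.1] y az 7.66 tilt 0.07 j [ 0.42  0.18 -0.72  1.72  0.13  1.29 -0.2 ]
```

View pics/w45.png

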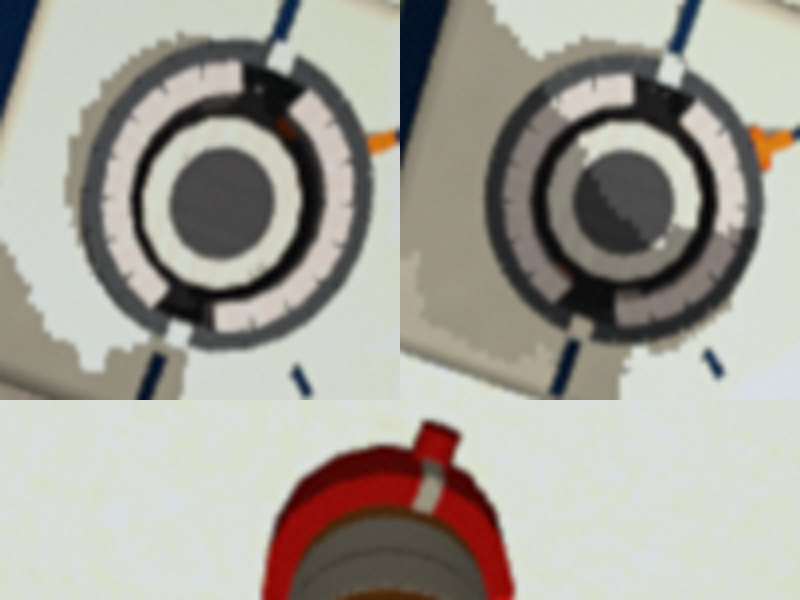

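Run:
```python
from h import *
A=lambda u,v:(262+u/4-.4,40+v/4-.4); B=lambda u,v:(224+u/4-.4,75+v/4-.4)
C=lambda u,v:(180+u/4-.4,198+(v-400)/4-.4)
print('rim',tri([('w4',A(229,196)),('w5',B(226,199.5))]))
print('marks',tri([('w4',A(283,55)),('w5',B(272,70))]),tri([('w4',A(178,332)),('w5',B(180,328))]))
for n,a,b in(('w4',A(283,55),A(178,332)),('w5',B(272,70),B(180,328)),('w4',A(272,85),A(187,303)),('w5',B(263,100),B(192,300))):
    a,b=atz(n,a,.075),atz(n,b,.075);print(n,(a+b)/2,np.degrees(np.arctan2(*(a-b)[1::-1])),np.linalg.norm(a-b))
print('disc',tri([('w4',A(222,202)),('w5',B(224,202))]))
o=telemetry.get_obs();M=rot(o['tool_rot']).as_matrix();p=o['tool_pos'];zb=p[2]-.0425
pin=atz('w5',C(441,432),zb+.0065);ax=atz('w5',C(385,475),zb+.018)-.02*M[:,0]
print('pin tool',M.T@(pin-p),'axis tool',M.T@(ax-p))
for q in(p,ax): d=(pin-q);print(np.linalg.norm(d[:2]),np.degrees(np.arctan2(d[1],d[0])))
# expected
th=np.radians(78);print(proj('w5',[p[0]+.025*np.cos(th),p[1]+.025*np.sin(th),zb+.0065]),C(441,432))
```

```text
rim (array([0.53467066, 0.16969798, 0.07367505]), [np.float64(4.13495093885458e-05), np.float64(4.1349509388438155e-05)])
marks (array([0.54076474, 0.19784923, 0.07578464]), [np.float64(0.00010214319211246954), np.float64(0.00010214319211261221)]) (array([0.52801942, 0.14023619, 0.0771544 ]), [np.float64(5.53454175757486e-05), np.float64(5.534541757579057e-05)])
w4 [0.53449544 0.16915538 0.075     ] 77.6979515022775 0.05918871077228765
w5 [0.53445644 0.16886713 0.075     ] 77.51392808452428 0.05934614347769672
w4 [0.53437362 0.16940136 0.075     ] 77.09720588721086 0.04675351704512391
w5 [0.53490517 0.16907881 0.075     ] 77.62234202196088 0.04597639626381127
disc (array([0.53432978, 0.16890187, 0.06612151]), [np.float64(0.00013347288078581861), np.float64(0.00013347288078569572)])
pin tool [0.02290771 0.00927388 0.03597175] axis tool [-0.00032185  0.00036789  0.02448051]
0.024672552379891192 75.63967253418313
0.02486516972805853 76.69153246156407
[288.54836896 204.59624105] (289.85, 205.6)
```

```bash
python3 -m handwheel '{"increments":[{"dx":0.03,"dy":0.001,"dz":0,"wx":0,"wy":0,"wz":-1},{"dx":0.055,"dy":0.002,"dz":0.01,"wx":0,"wy":0,"wz":-1},{"dx":0.069,"dy":0.003,"dz":0.03,"wx":0,"wy":0,"wz":-1},{"dx":0.069,"dy":0.003,"dz":0.06,"wx":0,"wy":0,"wz":-1},{"dx":0.069,"dy":0.003,"dz":0.075,"wx":0,"wy":0,"wz":-1}]}' |head -2
python3 -m handwheel '{"increments":[{"dx":0,"dy":0,"dz":0,"wx":0,"wy":0,"wz":0},{"dx":0,"dy":0,"dz":0,"wx":0,"wy":0,"wz":0}]}'
python3 off.py .5342 .1695 .1225
python3 - <<'E'
from h import *
save(grab('wrist'),'w6')
a=cv2.imread('pics/w6.png')[140:260,200:360]
cv2.imwrite('pics/w6c.png',cv2.resize(a,None,fx=5,fy=5,interpolation=cv2.INTER_CUBIC))
E
```

```text
clock: 6.45
tool_pos: [0.5327, 0.1696, 0.1292]
clock: 6.65
tool_pos: [0.5346, 0.1698, 0.1319]
tool_rot: [0.0, 0.651, 0.759, 0.0]
force: [0.1, 0.2, -0.7]
width: 0.331
grip_force: 59.6
pos [0.5346 0.1698 0.1319] rows mm [-0.3 -0.4  9.4] y az 8.69 tilt 0.03 j [ 0.3   0.28 -0.75  1.78  0.21  1.16 -0.37]
```

View pics/w6c.png

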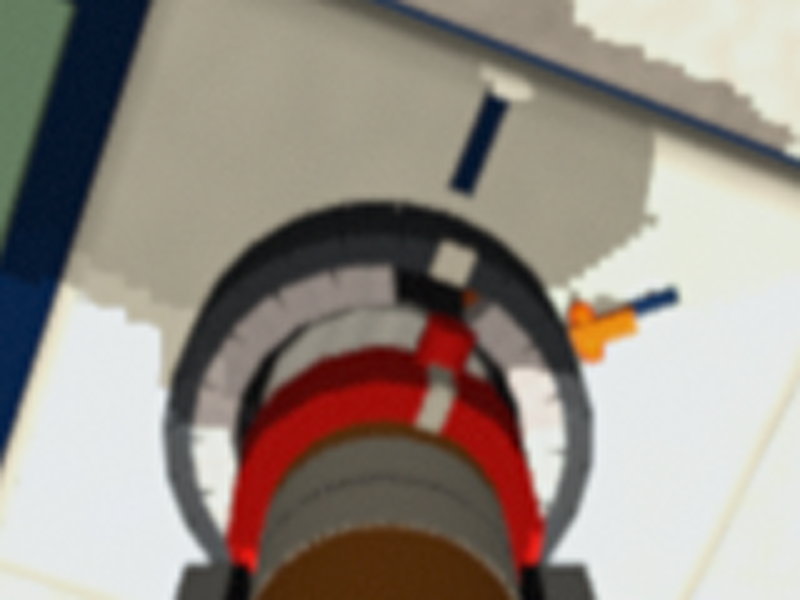

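Run:
```python
from h import *
C=lambda u,v:(200+u/5-.4,140+v/5-.4)
o=telemetry.get_obs();M=rot(o['tool_rot']).as_matrix();p=o['tool_pos'];zb=p[2]-.0425
tl=lambda X:(M.T@(X-p)*1000).round(2)
pin=atz('w6',C(447,336),zb+.0065);ax=atz('w6',C(386,385),zb+.018)-.02*M[:,0]
mk=atz('w6',C(453,262),.075);sl=atz('w6',C(431,288),.075)
print('pin',pin,tl(pin),'ax',tl(ax),'mark',mk,'slot',sl)
s=np.array([.5345,.1692])
for q,c in((pin,p[:2]),(pin,ax[:2]),(mk,s),(sl,s)): d=q[:2]-c;print(np.linalg.norm(d),np.degrees(np.arctan2(d[1],d[0])))
print('side mid', (atz('w6',C(165,430),.075)+atz('w6',C(593,430),.075))/2,tl((atz('w6',C(165,430),.075)+atz('w6',C(593,430),.075))/2))
print('cap mid',tl((atz('w6',C(232,540),zb+.018)+atz('w6',C(543,540),zb+.018))/2))
```

```text
pin [0.53986479 0.19320907 0.09650538] [22.04  8.16 36.01] ax [-0.52  0.39 24.5 ] mark [0.54088594 0.19751669 0.075     ] slot [0.53844014 0.19330436 0.075     ]
0.023516875119556826 78.23226517743265
0.023862339026020193 79.6578930703225
0.029027831216955 77.29132973693221
0.02442427211388775 80.71643735530293
side mid [0.5344053  0.17092868 0.075     ] [ 0.84 -0.64 57.5 ]
cap mid [-1.05  0.59 24.5 ]
```

```bash
python3 -m handwheel '{"increments":[{"dx":0,"dy":-0.0005,"dz":0.005,"wx":0,"wy":0,"wz":0},{"dx":0,"dy":-0.0005,"dz":0.01,"wx":0,"wy":0,"wz":0},{"dx":0,"dy":-0.0005,"dz":0.015,"wx":0,"wy":0,"wz":0},{"dx":0,"dy":-0.0005,"dz":0.02,"wx":0,"wy":0,"wz":0},{"dx":0,"dy":-0.0005,"dz":0.023,"wx":0,"wy":0,"wz":0}]}' 1 100
python3 -m handwheel '{"increments":[{"dx":0,"dy":0,"dz":0.001,"wx":0,"wy":0,"wz":0},{"dx":0,"dy":0,"dz":0.001,"wx":0,"wy":0,"wz":0}]}'
python3 off.py .5342 .1695 .1225
```

```text
clock: 7.2
tool_pos: [0.5338, 0.1698, 0.1078]
tool_rot: [0.0, 0.651, 0.759, -0.0]
force: [0.2, -1.5, -0.1]
width: 0.331
grip_force: 98.4
clock: 7.4
tool_pos: [0.5337, 0.1699, 0.1072]
tool_rot: [0.0, 0.651, 0.759, -0.0]
force: [-0.5, -2.2, -0.1]
width: 0.33
grip_force: 98.4
pos [0.5337 0.1699 0.1072] rows mm [ -0.5   0.4 -15.3] y az 8.75 tilt 0.06 j [ 0.29  0.31 -0.74  1.8   0.23  1.12 -0.38]
```

```bash
python3 -m handwheel '{"increments":[{"dx":-0.0005,"dy":0,"dz":0.002,"wx":0,"wy":0,"wz":0},{"dx":-0.0005,"dy":0,"dz":0.005,"wx":0,"wy":0,"wz":0},{"dx":-0.0005,"dy":0,"dz":0.008,"wx":0,"wy":0,"wz":0},{"dx":-0.0005,"dy":0,"dz":0.0105,"wx":0,"wy":0,"wz":0},{"dx":-0.0005,"dy":0,"dz":0.0105,"wx":0,"wy":0,"wz":0}]}'
python3 -m handwheel '{"increments":[{"dx":0,"dy":0,"dz":0,"wx":0,"wy":0,"wz":0},{"dx":0,"dy":0,"dz":0,"wx":0,"wy":0,"wz":0}]}'
python3 off.py .5342 .1695 .1225
```

```text
clock: 7.9
tool_pos: [0.5339, 0.1698, 0.0973]
tool_rot: [0.0, 0.651, 0.759, -0.0]
force: [-1.5, -3.5, 5.7]
width: 0.332
grip_force: 98.5
clock: 8.1
tool_pos: [0.5339, 0.1698, 0.0973]
tool_rot: [0.0, 0.651, 0.759, -0.0]
force: [-2.0, -4.8, 6.2]
width: 0.332
grip_force: 98.5
pos [0.5339 0.1698 0.0973] rows mm [ -0.4   0.2 -25.2] y az 8.76 tilt 0.04 j [ 0.28  0.32 -0.74  1.81  0.24  1.1  -0.39]
```

```bash
python3 -m handwheel '{"increments":[{"dx":-0.0005,"dy":0,"dz":0.0005,"wx":0,"wy":0,"wz":0},{"dx":-0.001,"dy":-0.0003,"dz":0.001,"wx":0,"wy":0,"wz":0},{"dx":-0.001,"dy":-0.0003,"dz":0.001,"wx":0,"wy":0,"wz":0},{"dx":-0.001,"dy":-0.0003,"dz":0.001,"wx":0,"wy":0,"wz":0}]}' 1 120
python3 off.py .5342 .1695 .1225
```

```text
clock: 8.5
tool_pos: [0.5339, 0.1697, 0.0969]
tool_rot: [0.0, 0.651, 0.759, 0.001]
force: [-1.4, -3.0, 8.1]
width: 0.325
grip_force: 117.4
pos [0.5339 0.1697 0.0969] rows mm [ -0.2   0.3 -25.6] y az 8.78 tilt 0.07 j [ 0.28  0.32 -0.74  1.81  0.24  1.1  -0.39]
```

```bash
python3 -m handwheel '{"increments":[{"dx":0,"dy":0,"dz":0,"wx":0,"wy":0,"wz":5},{"dx":0,"dy":0,"dz":0,"wx":0,"wy":0,"wz":10},{"dx":0,"dy":0,"dz":0,"wx":0,"wy":0,"wz":15},{"dx":0,"dy":0,"dz":0,"wx":0,"wy":0,"wz":20},{"dx":0,"dy":0,"dz":0,"wx":0,"wy":0,"wz":20}]}'
python3 off.py .5342 .1695 .1225; python3 -c "
from h import *
print(telemetry.get_obs()['ft_torque'])"
```

```text
clock: 9.0
tool_pos: [0.534, 0.1696, 0.0967]
tool_rot: [0.0, 0.773, 0.634, 0.001]
force: [-0.8, -1.6, 6.2]
width: 0.322
grip_force: 117.6
pos [0.534  0.1696 0.0967] rows mm [ -0.1   0.2 -25.8] y az -11.3 tilt 0.08 j [ 0.24  0.31 -0.68  1.82  0.22  1.09 -0.72]
[-0.47930273  0.34407555  0.11508519]
```

```bash
python3 -m handwheel '{"increments":[{"dx":0,"dy":0,"dz":0,"wx":0,"wy":0,"wz":7},{"dx":0,"dy":0,"dz":0,"wx":0,"wy":0,"wz":14},{"dx":0,"dy":0,"dz":0,"wx":0,"wy":0,"wz":21},{"dx":0,"dy":0,"dz":0,"wx":0,"wy":0,"wz":28},{"dx":0,"dy":0,"dz":0,"wx":0,"wy":0,"wz":35}]}'
python3 -m handwheel '{"increments":[{"dx":0,"dy":0,"dz":0,"wx":0,"wy":0,"wz":6},{"dx":0,"dy":0,"dz":0,"wx":0,"wy":0,"wz":12},{"dx":0,"dy":0,"dz":0,"wx":0,"wy":0,"wz":18},{"dx":0,"dy":0,"dz":0,"wx":0,"wy":0,"wz":22},{"dx":0,"dy":0,"dz":0,"wx":0,"wy":0,"wz":22}]}'
python3 off.py .5342 .1695 .1225; python3 -c "
from h import *
print(telemetry.get_obs()['ft_torque'])"
```

```text
clock: 9.5
tool_pos: [0.5341, 0.1694, 0.0968]
tool_rot: [0.0, 0.929, 0.371, 0.001]
force: [-1.2, -2.2, 7.1]
width: 0.324
grip_force: 117.5
clock: 10.0
tool_pos: [0.5341, 0.1693, 0.0967]
tool_rot: [0.0, 0.982, 0.189, 0.001]
force: [-1.2, -2.9, 6.2]
width: 0.325
grip_force: 117.6
pos [0.5341 0.1693 0.0967] rows mm [  0.2  -0.1 -25.8] y az -68.26 tilt 0.09 j [ 0.11  0.28 -0.53  1.82  0.16  1.08 -1.67]
[-0.60824917  0.36160606  0.21376339]
```

```bash
python3 -m handwheel '{"increments":[{"dx":0,"dy":0,"dz":0,"wx":0,"wy":0,"wz":3},{"dx":0,"dy":0,"dz":0,"wx":0,"wy":0,"wz":6},{"dx":0,"dy":0,"dz":0,"wx":0,"wy":0,"wz":8},{"dx":0,"dy":0,"dz":0,"wx":0,"wy":0,"wz":8},{"dx":0,"dy":0,"dz":0,"wx":0,"wy":0,"wz":8}]}'
python3 off.py .5342 .1695 .1225
python3 - <<'E'
from h import *
print(telemetry.get_obs()['ft_torque'])
f=grab('wrist');save(f,'w7')
fs=grab('scene');save(fs,'s7');ft=grab('top');save(ft,'t7')
g=lambda n,x,y,w,h,s:cv2.resize(cv2.imread(f'pics/{n}.png')[y:y+h,x:x+w],None,fx=s,fy=s,interpolation=cv2.INTER_CUBIC)
cv2.imwrite('pics/fin.png',np.hstack([g('w7',140,120,280,280,1.4286),g('s7',255,145,80,80,5)]))
E
```

```text
clock: 10.5
tool_pos: [0.534, 0.1692, 0.0967]
tool_rot: [0.0, 0.993, 0.12, 0.001]
force: [-1.8, -2.9, 7.2]
width: 0.325
grip_force: 117.6
pos [0.534  0.1692 0.0967] rows mm [  0.3  -0.2 -25.8] y az -76.18 tilt 0.07 j [ 0.1   0.28 -0.51  1.82  0.16  1.08 -1.81]
[-0.64947265  0.40591306  0.14488899]
```

View pics/fin.png

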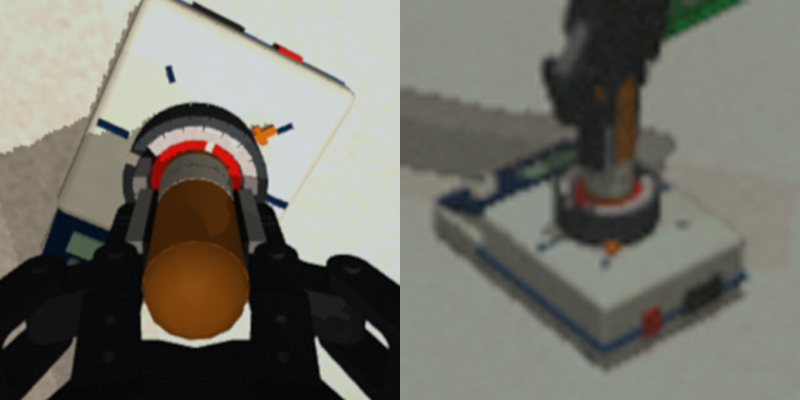

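```bash
python3 -m handwheel '{"increments":[{"dx":0,"dy":0,"dz":0,"wx":0,"wy":0,"wz":2},{"dx":0,"dy":0,"dz":0,"wx":0,"wy":0,"wz":4},{"dx":0,"dy":0,"dz":0,"wx":0,"wy":0,"wz":4},{"dx":0,"dy":0,"dz":0,"wx":0,"wy":0,"wz":4},{"dx":0,"dy":0,"dz":0,"wx":0,"wy":0,"wz":4}]}' | tail -3
python3 off.py .5342 .1695 .1225
python3 - <<'E'
from h import *
print(telemetry.get_obs()['ft_torque'])
save(grab('wrist'),'w8')
s=np.array([.5345,.1692])
for n,z in(('w4',.06),('w5',.06),('w6',.06),('w7',.06),('w8',.06)):
    h=cv2.cvtColor(cv2.imread(f'pics/{n}.png'),cv2.COLOR_BGR2HSV)
    m=cv2.inRange(h,(8,190,190),(18,255,255))
    nn,l,st,c=cv2.connectedComponentsWithStats(m)
    for i in range(1,nn):
        if st[i,4]>6:
            d=atz(n,c[i],z)[:2]-s
            if .03<np.linalg.norm(d)<.05: print(n,st[i,4],c[i].round(1),np.linalg.norm(d).round(4),np.degrees(np.arctan2(d[1],d[0])).round(1))
for uv in((285,128),): d=atz('w7',(140+uv[0]/1.4286,120+uv[1]/1.4286),.052)[:2]-s;print('tick',np.degrees(np.arctan2(d[1],d[0])),np.linalg.norm(d))
E
```

```text
force: [-2.0, -3.2, 8.0]
width: 0.325
grip_force: 117.7
pos [0.534  0.1692 0.0967] rows mm [  0.3  -0.2 -25.8] y az -80.11 tilt 0.09 j [ 0.09  0.28 -0.51  1.82  0.15  1.08 -1.87]
[-0.74566175  0.38748887  0.58510099]
w4 17 [356.7  74.9] 0.0379 27.7
w5 37 [315.8 110.6] 0.0359 27.9
w6 67 [318.5 205.5] 0.0354 29.3
w7 94 [324.3 213.8] 0.0366 -46.3
w8 93 [323.8 212.7] 0.0367 -48.8
tick -53.04977716747882 0.04697575307704801
```

```bash
python3 -c "
from h import *
print(order.job_done())"
```

```text
the job is handed in; nothing more can be done
None
```

The red-capped tube is in the drive socket, pressed down against the spring and twisted clockwise to the stop; it is still gripped (about 118 N). The pointer turned about 77° (1.35 rad), and I've handed the job in (at about 11 s of robot time), but no verdict came back.

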